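# Give a spray can a short run in the counter shaker

## Robot

A 6-joint arm with a two-finger parallel gripper is mounted at the origin on the work surface. World frame = base frame: x ahead of the robot, y to its left, z up, the work surface at z = 0. Lengths are in m, angles in rad, forces in N, time in s.
With the tool pointing down it reaches from about 0.25 to 0.775 m from the base axis. Payload 4 kg.
Tool frame: the origin (TCP) lies between the finger pads; the fingertips stand 14 mm ahead of it and the grasp point (between the pads) lies 5 mm behind it; z points along the fingers, y is the line along which they close (so a half turn about z gives the same grasp; the last joint's range is limited). The gripper opens to 94 mm and grips with 3 to 60 N. Pads are 16 mm wide; open, the fingers measure 119 mm over their backs; the gripper's body (75 mm by 177 mm) begins 78 mm behind the grasp point.
Start: joints at [-1.243, 0.087, 1.371, -0, 1.684, -0.103], TCP at [0.23, -0.5, 0.22] pointing down, gripper open.
Joint ranges: [-3.1, 3.1], [-0.76, 2.03], [0.27, 2.55], [-1.08, 4.22], [0.17, 2.65], [-2.57, 2.57]. Speed limits (rad/s): [2.79, 2.79, 3.14, 3.14, 3.14, 3.14].

## Interface

Orientations are given as [roll, pitch, yaw] about the fixed x, y, z axes, in that order (R = Rz(yaw) Ry(pitch) Rx(roll)).
In Python, from bench import robot, snapshot gives the robot as it stands.
- The arm moves only by the tool carry_out, never from a script. Its argument "motion" is text: rows parted by semicolons, each of 4 numbers parted by spaces: the shift along the tool's x, y, z each as a share of 0.15 m, from -1 to 1, then the turn about the tool's z as a share of 180 degrees, from -1 to 1. A call has exactly 8 rows; each row is the pose to reach, as a shift and turn from the pose commanded when the call began, along the tool's axes at that moment, turning the shorter way round; what a row does not reach only later rows make up. A row lasts 1/10 s, in which the tool goes at most 50 mm and 8.59 degrees, less where a joint would pass 70% of its speed; a pose out of reach is approached as far as the arm can. A call with a number of a shift or a turn outside -1 to 1 is refused whole. A call with a gripper value outside its range is refused whole. "grip" is the opening, from -1 (shut) to 1 (fully open), set as the call begins (left out, the last holds). The fingers move at their own pace and stop on an object; the grip force is fixed at half the most. Time passes only in rows, so rows that repeat a pose let the fingers close, or fill a call up. It gives the time, the measured TCP pose, the force, the opening and the grip force at its end, in the units of the state.
- robot.get_obs(): the state, without advancing time (a new reading comes with each control period).
- snapshot(name): name is "side" or "top" or "wrist"; returns a dict with "image" (480x640x3 uint8, red, green, blue), "fx", "fy", "cx", "cy" (pixels), "pose" (4x4, takes a point from camera to world coordinates); the wrist camera has in their place "hand_eye" (4x4, takes a point from camera to tool coordinates, whose origin is the TCP and whose axes are the flange's). Camera axes: x right, y up, looking along -z (the intrinsics and any distortion apply to the point x, -y, -z); pixel columns grow to the right and rows downward; lengths in m; the calibration is good to about 2 mm. A picture is of the moment at which its call begins: read the wrist's pose just before it. There is no depth.
- robot.close_job(): hands the job in; it is judged then, once.
The state is a dict: "time": time; "joint_positions": joint angles; "qvel": joint speeds; "joint_torque": joint torques, N m; "tool_pos": TCP position; "ee_rot": TCP orientation; "wrist_force": force on the tool from outside, world axes, zero at the start; "wrist_torque": the same for the moment, N m; "width": finger opening in m; "finger_force": force on a finger pad.
Only numpy, scipy, OpenCV 4.12 (cv2) and the standard library are available. Lean on these libraries where they do the work, as an engineer would, in place of code of your own. Each camera call takes 0.05 s, during which the arm holds its last target. There are 200 camera calls.

## Task

The spray can is already lying in the shaker on the shop counter: swing the shaker's lid shut over it, then pull the push-pull knob straight out until it clicks into its on position and leave it out for three seconds or so, and then push the knob fully home again to stop. Do not pull the knob before the lid is shut, keep the lid shut afterwards with the can in its cradle, and do not disturb the other things on the counter.

Things in the scene. Friction and masses are not known exactly. Their poses are not given: they have to be found in the camera images.
- shaker: grey can shaker fixed to the counter, 200 mm deep (x) x 340 mm wide (y). Origin: centre of its underside; x axis from front to rear (the knob side faces the robot), y to the left, z up. Right part: control block, y -170..-20 mm, top at z 112 mm, front panel at x -100 mm. Left part: open-topped chamber, y -20..150 mm, walls to z 112 mm, with the lid hinged along its left edge.
- knob (a joint): travel of the push-pull knob, m: 0 = fully in (off), 0.025 = out in the on detent. It slides along the shaker's -x (straight out of the front). A bistable spring holds it at either end: it takes about 9 N to move it off either detent; past mid travel it snaps on to the other end by itself.
- knob_face (a point): centre of the knob's flat outer face, on its axis, 85 mm above the counter, at y -95 mm of the shaker; moves with the knob. The knob is a black round head, 58 mm diameter and 20 mm thick (axis along the shaker's x), on a bare steel stem of 16 mm diameter. When in, the face stands 62 mm in front of the shaker's front (x -162 mm of the shaker).
- knob_back (a point): centre of the back of the knob's head, on its axis, 20 mm behind the face; moves with the knob. Between it and the front panel the bare stem shows over 40 mm with the knob in, 65 mm with it out: fingers fit into this gap from above, one each side of the stem, to hook behind the head.
- lid (a joint): opening angle of the lid, rad: 0 = shut (flat on the chamber), about pi/2 = standing upright, 1.75 = fully open. The hinge is stiff: the lid stays at any angle where it is left; about 3 N at its free edge moves it.
- lid_hinge (a point): middle of the lid's hinge line, 113 mm above the counter on the shaker's left edge (y 150 mm of the shaker); the line runs along the shaker's x; axes as the shaker's.
- lid_edge (a point): middle of the lid's free edge, on its outer (upper when shut) face, 162 mm from the hinge line. The lid is a clear panel in an aluminium frame, 200 mm long (shaker's x), 162 mm wide, 10 mm thick. Open, it stands at the shaker's left, its outer face looking left; the free edge swings up over to the right (shaker's -y) and down to shut. Shut, its top is 123 mm above the counter.
- can: the loaded spray can, steel with white cap, 65 mm diameter, 150 mm long, lying along the shaker's x in the chamber; origin at its middle
- cradle (a point): where the middle of the can lies when in its cradle, 72.5 mm above the counter
- cartridge_a: yellow sealant cartridge, 49 mm diameter, 215 mm tall plus a 65 mm nozzle, standing; bystander in front of the shaker's right side. Origin: centre of its underside.
- cartridge_b: white sealant cartridge of the same size, standing; bystander near the other one. Origin: centre of its underside.
- spray_can: orange-capped white spray can, 65 mm diameter, 200 mm tall, standing; bystander left of the shaker. Origin: centre of its underside.
- tape_roll: cardboard-brown roll of tape, 100 mm diameter, 48 mm high, lying flat; bystander in front of the shaker. Origin: centre of its underside.
- carton: small cardboard carton 85 x 125 x 60 mm; bystander on the robot's right. Origin: centre of its underside.
- card_reader: grey card reader 160 x 78 x 28 mm; bystander on the left. Origin: centre of its underside.

How it is judged:
By the outcome, as a careful person would: the job done as asked, in the order asked, and still so for the second after the job is handed in, with the robot touching nothing.
It also fails if it takes over 56 s, if anything falls off the work surface, if the arm or the gripper's body presses on something with over 40 N, if the wrist force passes 120 N, or if a joint passes its speed limit or range.

## Working session

There is one attempt and no reset: what is moved stays moved. The work goes in short steps, Python scripts to look and compute and a tool call to move; the robot and the scene stay as the last step left them, time stands still between calls to the robot, and variables do not carry over. Pictures are saved under pics/ and viewed, at most 11 in all, crops included, and the job is handed in when it is done.

Besides the shell and the picture viewer there is one more tool, called as name(argument=value, ...), one argument or row to a line, values as JSON. carry_out: Moves the arm, as the interface text tells. Shift numbers are shares of 0.15 m and turn numbers shares of 180 degrees, none past 1 either way. Its arguments: {"type":"object","properties":{"motion":{"type":"string"},"grip":{"type":"number"}},"required":["motion"]}

```bash
mkdir -p pics; ls
python3 - <<'E'
from bench import robot, snapshot
import cv2,numpy as np
for n in("side","top"):
    s=snapshot(n); cv2.imwrite(f"pics/{n}0.png",s["image"][:,:,::-1]); print(n,{k:(np.round(v,4).tolist() if k!="image" else 0) for k,v in s.items()})
o=robot.get_obs();print(o)
E
```

```text
pics
side {'image': 0, 'fx': 580.683, 'fy': 580.683, 'cx': 316.882, 'cy': 237.6124, 'pose': [[0.9347, -0.2217, 0.278, 0.9676], [0.3552, 0.5482, -0.7572, -1.286], [0.0154, 0.8064, 0.5911, 1.0984], [0.0, 0.0, 0.0, 1.0]]}
top {'image': 0, 'fx': 476.8328, 'fy': 476.8328, 'cx': 316.8284, 'cy': 237.629, 'pose': [[-0.0283, 0.9909, -0.1318, 0.3414], [-0.9996, -0.028, 0.0041, -0.0104], [0.0004, 0.1318, 0.9913, 1.3833], [0.0, 0.0, 0.0, 1.0]]}
{'time': 0.1, 'joint_positions': array([-1.24309686e+00,  8.78458072e-02,  1.37206712e+00, -1.36361188e-05,
        1.68361907e+00, -1.03059961e-01]), 'qvel': array([-0.00100424, -0.00072657, -0.00267957, -0.00097689, -0.00051845,
        0.00036696]), 'joint_torque': array([ 2.96579936e-03, -3.41251123e+01, -3.03302693e+01,  7.21321860e-02,
        3.04174621e-02, -1.03072914e-04]), 'tool_pos': array([ 0.22951971, -0.49930893,  0.21845876]), 'ee_rot': array([-3.13966221e+00, -1.86033612e-04,  4.30757730e-01]), 'wrist_force': array([ 0.28140351, -0.65962596,  0.59353741]), 'wrist_torque': array([ 0.05159607,  0.00622467, -0.00350919]), 'finger_force': 0.0, 'width': 0.09374585000482671}
```

View pics/side0.png

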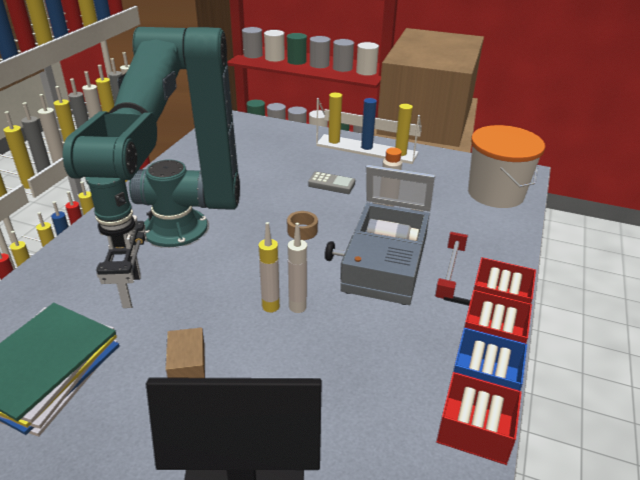

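View pics/top0.png

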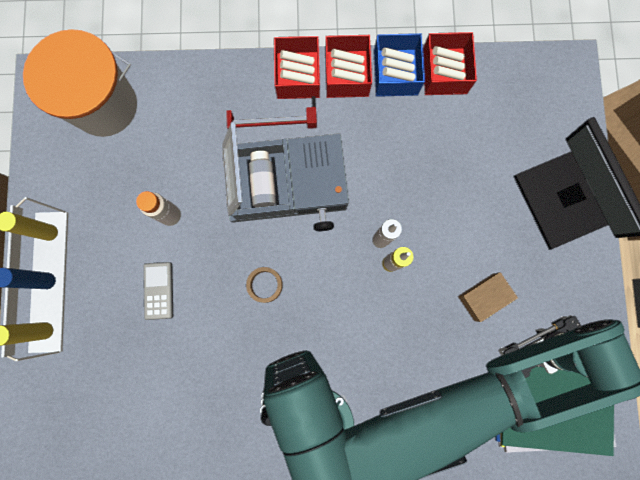

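The side view shows the shaker at about (385,240), its knob at (330,251) and the lid upright. The top view shows the shaker at about (285,175), knob head at (323,226), lid at (231,165), cartridges at (388,232) and (401,258), tape at (264,285). I'll enlarge both.

Run:
```python
import cv2,numpy as np
a=cv2.imread("pics/top0.png")[95:245,210:410]; b=cv2.imread("pics/side0.png")[155:305,315:445]
a=cv2.resize(a,None,fx=4,fy=4,interpolation=cv2.INTER_CUBIC);cv2.imwrite("pics/topc.png",a)
b=cv2.resize(b,None,fx=4,fy=4,interpolation=cv2.INTER_CUBIC);cv2.imwrite("pics/sidec.png",b)
```

```text
(no output)
```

View pics/topc.png

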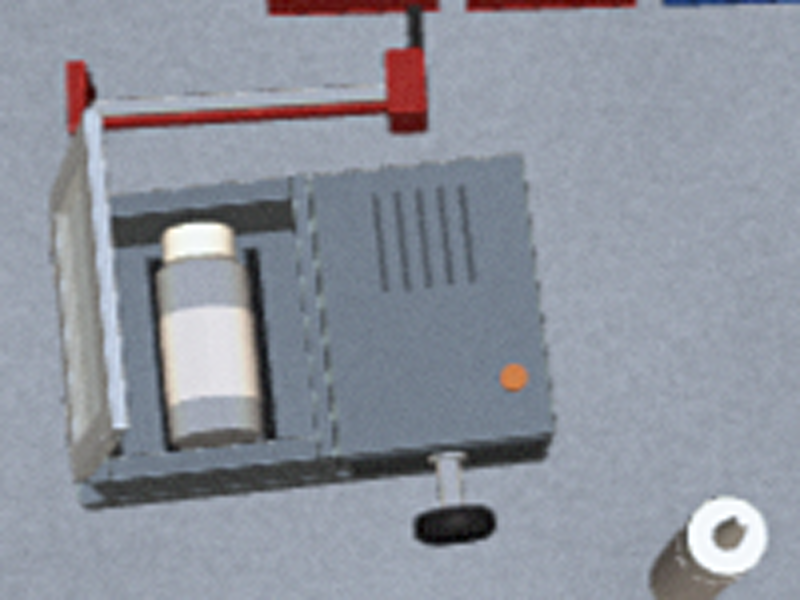

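View pics/sidec.png

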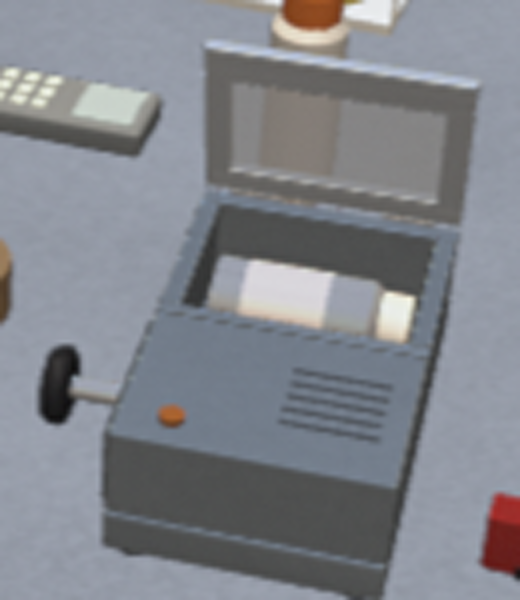

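Top crop: block corners at rear-right (522,155), front-right (551,432), knob head (455,524), lid free edge from (92,108) to (118,430). Side crop: block corners at front (108,432) and rear (392,485), knob face (55,385), lid edge from (207,42) to (478,85).

```bash
cat > h.py <<'E'
from bench import robot, snapshot
import numpy as np
def ray(s,u,v):
    P=np.array(s["pose"]); d=P[:3,:3]@np.array([(u-s["cx"])/s["fx"],-(v-s["cy"])/s["fy"],-1]); return P[:3,3],d/np.linalg.norm(d)
def plane(s,u,v,z):
    o,d=ray(s,u,v); return o+d*(z-o[2])/d[2]
def tri(s1,p1,s2,p2):
    (a,d),(b,e)=ray(s1,*p1),ray(s2,*p2); t=np.linalg.lstsq(np.c_[d,-e],b-a,rcond=None)[0]
    p,q=a+d*t[0],b+e*t[1]; return (p+q)/2,np.linalg.norm(p-q)
E
python3 - <<'E'
from h import *
np.set_printoptions(precision=4,suppress=True)
T,S=snapshot("top"),snapshot("side")
t=lambda x,y:(210+(x-1.5)/4,95+(y-1.5)/4); s=lambda x,y:(315+(x-1.5)/4,155+(y-1.5)/4)
C={}
for n,p in dict(RR=(522,155),FR=(551,432),FM=(335,452),RM=(310,178)).items(): print(n,plane(T,*t(*p),.112))
for n,p in dict(RR=(392,485),FR=(108,432)).items(): print("side",n,plane(S,*s(*p),.112))
for n,a,b in (("lidF",(118,430),(207,44)),("lidR",(92,108),(478,86)),("knob",(455,524),(60,385))): print(n,tri(T,t(*a),S,s(*b)))
print("knob z85",plane(T,*t(455,524),.085), plane(S,*s(60,385),.085))
for n,p,z in (("cartW top",(391,229),.215),("cartY",(402,256),.215),("tape",(264,285),.048),("spray",(147,201),.2),("card",(158,290),.028)): print(n,plane(T,*p,z))
E
```

```text
RR [ 0.7998 -0.0884  0.112 ]
FR [ 0.604  -0.1013  0.112 ]
FM [0.5943 0.0457 0.112 ]
RM [0.7874 0.0587 0.112 ]
side RR [ 0.7996 -0.0876  0.112 ]
side FR [ 0.6069 -0.1047  0.112 ]
lidF (array([0.5822, 0.1688, 0.2647]), np.float64(0.002702605543104834))
lidR (array([0.7811, 0.1824, 0.2664]), np.float64(0.00043629710224694045))
knob (array([ 0.5473, -0.0345,  0.085 ]), np.float64(0.0009050350995320377))
knob z85 [ 0.5469 -0.0347  0.085 ] [ 0.5477 -0.0343  0.085 ]
cartW top [ 0.5131 -0.1995  0.215 ]
cartY [ 0.4453 -0.2233  0.215 ]
tape [0.3899 0.1351 0.048 ]
spray [0.6043 0.4114 0.2   ]
card [0.385  0.4369 0.028 ]
```

carry_out(
  motion="0 0 -0.3 0.05; 0.2 -0.2 -0.6 0.1; 0.5 -0.5 -0.9 0.114; 0.7 -0.7 -1 0.114; 0.9 -0.9 -1 0.114; 1 -1 -1 0.114; 1 -1 -1 0.114; 1 -1 -1 0.114",
  grip=-1,
)

```text
time: 1.0
tool_pos: [0.3036, -0.3003, 0.3698]
ee_rot: [3.14, -0.0, 0.075]
wrist_force: [0.5, -0.3, -0.3]
width: 0.0336
finger_force: 0.0
```

carry_out(
  motion="0.15 -0.15 0 0; 0.3 -0.3 0 0; 0.5 -0.5 0 0; 0.7 -0.7 0 0; 0.9 -0.9 0 0; 1 -1 0 0; 1 -1 0 0; 1 -1 0 0",
)

```text
time: 1.8
tool_pos: [0.442, -0.1416, 0.3683]
ee_rot: [-3.141, 0.003, 0.071]
wrist_force: [0.1, -0.2, -0.4]
width: 0.0
finger_force: 0.0
```

carry_out(
  motion="0.1 -0.15 0 0; 0.2 -0.3 0 0; 0.4 -0.5 0 0; 0.6 -0.7 0 0; 0.7 -0.9 0 0; 0.8 -1 0 0; 0.8 -1 0 0; 0.8 -1 0 0",
)

```text
time: 2.6
tool_pos: [0.5507, 0.0161, 0.369]
ee_rot: [3.141, 0.001, 0.07]
wrist_force: [-0.4, -0.5, -0.1]
width: 0.0005
finger_force: 0.0
```

carry_out(
  motion="0.05 -0.15 0 0; 0.1 -0.3 0 0; 0.15 -0.5 0 0; 0.2 -0.7 0 0; 0.3 -0.9 0 0; 0.4 -1 0 0; 0.4 -1 0 0; 0.4 -1 0 0",
)

```text
time: 3.4
tool_pos: [0.5997, 0.17, 0.3694]
ee_rot: [3.141, 0.001, 0.07]
wrist_force: [0.8, 0.0, 0.4]
width: 0.0005
finger_force: 0.0
```

carry_out(
  motion="0.1 -0.2 0 0; 0.15 -0.4 0 0; 0.15 -0.5 0 0; 0.15 -0.5 0.2 0; 0.15 -0.5 0.4 0; 0.15 -0.5 0.6 0; 0.15 -0.5 0.74 0; 0.15 -0.5 0.74 0",
)

```text
time: 4.2
tool_pos: [0.6149, 0.2461, 0.2547]
ee_rot: [3.139, 0.007, 0.071]
wrist_force: [-0.6, -0.3, -0.0]
width: 0.0007
finger_force: 0.0
```

Run:
```python
from h import *
import cv2
s=snapshot("side"); cv2.imwrite("pics/side1.png",cv2.resize(s["image"][80:300,230:470,::-1],None,fx=2.5,fy=2.5))
```

```text
(no output)
```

View pics/side1.png

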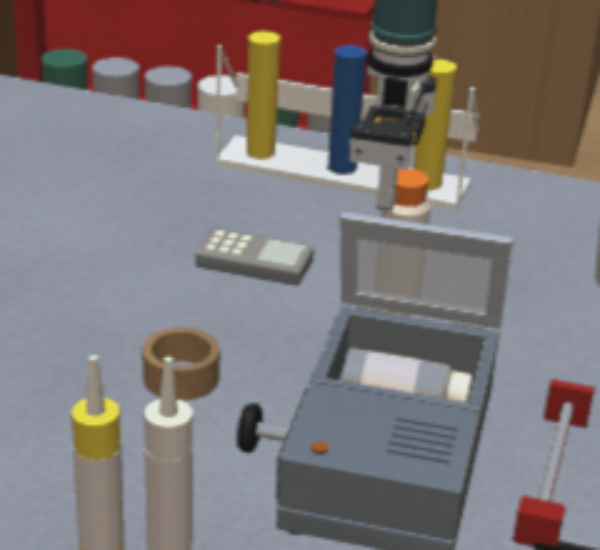

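The fingertips are on the lid's outer side near the front, seen behind its top edge at (387,205). Pushing along the arc.

carry_out(
  motion="0 0.15 0 0; 0 0.25 0 0; 0 0.33 0.01 0; 0 0.38 0.03 0; 0 0.43 0.05 0; 0 0.48 0.07 0; 0 0.53 0.09 0; 0 0.53 0.09 0",
)

```text
time: 5.05
tool_pos: [0.6224, 0.1681, 0.2439]
ee_rot: [3.141, 0.002, 0.072]
wrist_force: [0.3, 0.2, 0.0]
width: 0.0005
finger_force: 0.0
```

carry_out(
  motion="0 0.07 0.04 0; 0 0.13 0.09 0; 0 0.18 0.13 0; 0 0.22 0.17 0; 0 0.27 0.23 0; 0 0.32 0.3 0; 0 0.37 0.38 0; 0 0.37 0.38 0",
)

```text
time: 5.85
tool_pos: [0.6253, 0.1123, 0.1845]
ee_rot: [3.141, 0.006, 0.071]
wrist_force: [-0.3, 0.8, -0.5]
width: 0.0003
finger_force: 0.0
```

Run:
```python
from h import *
import cv2
s=snapshot("side"); cv2.imwrite("pics/side2.png",cv2.resize(s["image"][80:300,230:470,::-1],None,fx=2.5,fy=2.5))
```

```text
(no output)
```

View pics/side2.png

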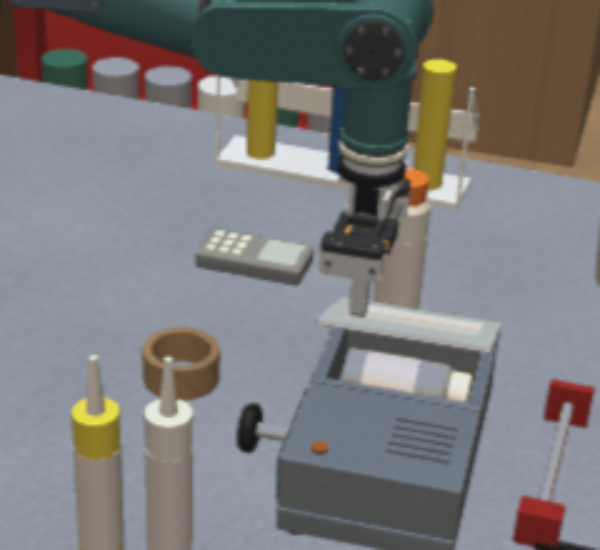

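The lid is about two thirds shut and the fingertip is on it at (360,310). Finishing the press.

carry_out(
  motion="0 0.04 0.07 0; 0 0.06 0.14 0; 0 0.08 0.2 0; 0 0.1 0.26 0; 0 0.1 0.31 0; 0 0.1 0.34 0; 0 0.1 0.36 0; 0 0.1 0.36 0",
)

```text
time: 6.7
tool_pos: [0.6272, 0.0986, 0.1363]
ee_rot: [3.141, -0.0, 0.073]
wrist_force: [-4.4, -0.7, 7.3]
width: 0.0001
finger_force: 3.7
```

carry_out(
  motion="0 0 0.01 0; 0 0 0.02 0; 0 0 0.02 0; 0 0 0.02 0; 0 0 0.02 0; 0 0 0.02 0; 0 0 0.02 0; 0 0 0.02 0",
)

```text
time: 7.5
tool_pos: [0.6273, 0.0986, 0.1361]
ee_rot: [3.141, -0.002, 0.073]
wrist_force: [-7.7, -1.7, 15.6]
width: 0.0007
finger_force: 7.8
```

The lid is at its stop (tip at z 0.122, force climbing with no movement). Now lift and go above the knob stem.

carry_out(
  motion="0 0 -0.2 0; 0 0 -0.4 0; 0 0.1 -0.6 0; -0.1 0.3 -0.75 0; -0.2 0.5 -0.75 0; -0.3 0.7 -0.75 0; -0.4 0.84 -0.75 0; -0.4 0.84 -0.75 0",
  grip=-0.15,
)

```text
time: 8.3
tool_pos: [0.576, -0.0337, 0.2439]
ee_rot: [3.14, -0.0, 0.069]
wrist_force: [0.7, 0.8, 0.1]
width: 0.0399
finger_force: 0.0
```

Run:
```python
from h import *
import cv2
o=robot.get_obs(); print(o["tool_pos"],o["ee_rot"],o["width"])
s=snapshot("wrist"); print(np.round(s["hand_eye"],3).tolist(),s["fx"],s["cx"],s["cy"])
cv2.imwrite("pics/wrist0.png",s["image"][:,:,::-1])
s=snapshot("side"); cv2.imwrite("pics/side3.png",cv2.resize(s["image"][80:300,230:470,::-1],None,fx=2.5,fy=2.5))
```

```text
[ 0.57598373 -0.03365344  0.24394354] [ 3.14045494e+00 -3.22433423e-04  6.89006927e-02] 0.039906629855063665
[[-0.0, 0.957, 0.29, 0.085], [1.0, 0.0, -0.0, 0.0], [-0.0, 0.29, -0.957, -0.166], [0.0, 0.0, 0.0, 1.0]] 387.36943196252224 317.44642991448865 244.32126010045673
```

View pics/wrist0.png

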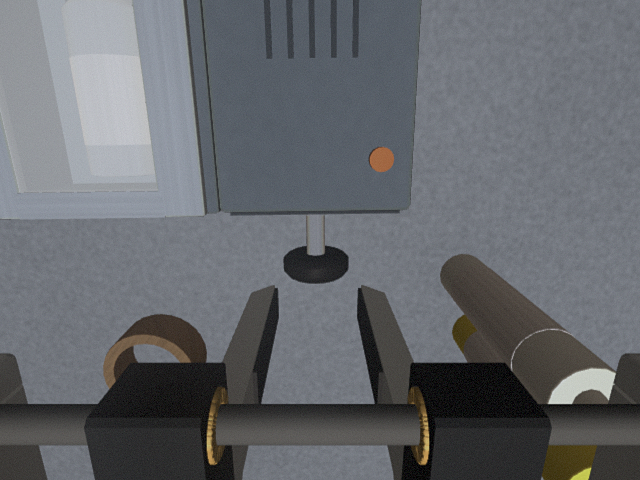

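View pics/side3.png

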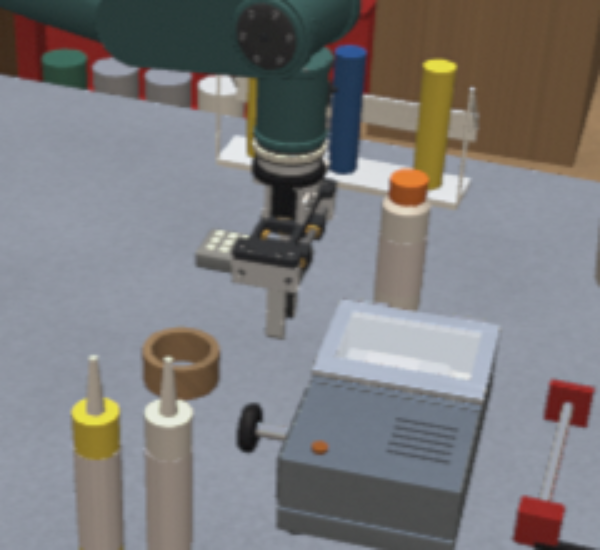

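The side view shows the lid flat and shut. In the wrist view the stem (col 316) is centred between the fingers; the head's back (row 255) and the panel (row 213) sit 20 mm either side of the TCP. Descending.

carry_out(
  motion="0 0 0.2 0; 0 0 0.4 0; 0 0 0.6 0; 0 0 0.75 0; 0 0 0.9 0; 0 0 1 0; 0 0 1 0; 0 0 1 0",
)

```text
time: 9.2
tool_pos: [0.5775, -0.0307, 0.0939]
ee_rot: [3.142, -0.001, 0.073]
wrist_force: [0.2, -1.3, 0.3]
width: 0.04
finger_force: 0.0
```

carry_out(
  motion="0 0 0.05 0; 0 0 0.09 0; 0 0 0.09 0; 0 0 0.09 0; 0 0 0.09 0; 0 0 0.09 0; 0 0 0.09 0; 0 0 0.09 0",
  grip=-0.45,
)

```text
time: 10.0
tool_pos: [0.5771, -0.0313, 0.0801]
ee_rot: [3.141, -0.0, 0.073]
wrist_force: [0.8, 0.2, -0.3]
width: 0.026
finger_force: 0.0
```

carry_out(
  motion="-0.04 0 0 0; -0.08 0 0 0; -0.11 0 0 0; -0.14 0 0 0; -0.17 0 0 0; -0.2 0 0 0; -0.23 0 0 0; -0.23 0 0 0",
)

```text
time: 10.8
tool_pos: [0.5416, -0.0338, 0.08]
ee_rot: [3.142, 0.001, 0.072]
wrist_force: [-0.6, -0.7, 0.1]
width: 0.0257
finger_force: 0.0
```

Run:
```python
from h import *
import cv2
s=snapshot("side"); cv2.imwrite("pics/side4.png",cv2.resize(s["image"][200:300,290:420,::-1],None,fx=4,fy=4))
```

```text
(no output)
```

View pics/side4.png

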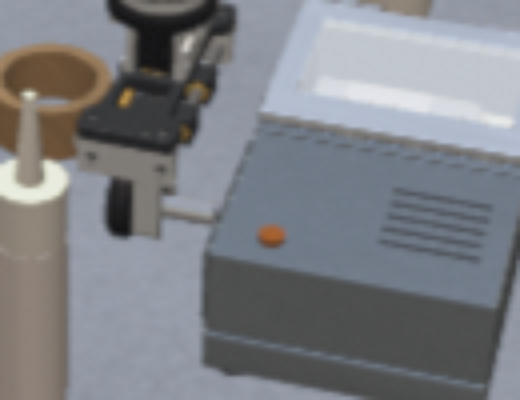

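The head has moved about 10 px out (now at (120,205) in the crop) and the wrist force is zero, so the knob snapped out. The lid is still shut. I'll leave it out, bring the fingers over to the front and wait.

carry_out(
  motion="0.02 0 -0.05 0; 0.02 0 -0.2 0; 0.02 0 -0.4 0; 0.02 0 -0.6 0; 0.02 0 -0.6 0; 0.02 0 -0.6 0; 0.02 0 -0.6 0; 0.02 0 -0.6 0",
)

```text
time: 11.65
tool_pos: [0.5447, -0.0334, 0.1681]
ee_rot: [-3.141, 0.003, 0.073]
wrist_force: [-0.3, 0.2, -0.8]
width: 0.0257
finger_force: 0.0
```

carry_out(
  motion="-0.2 0 0 0; -0.4 0 0 0; -0.48 0 0 0; -0.48 0 0 0; -0.48 0 0.1 0; -0.48 0 0.3 0; -0.48 0 0.5 0; -0.48 0 0.58 0",
  grip=-1,
)

```text
time: 12.45
tool_pos: [0.4726, -0.0384, 0.0796]
ee_rot: [-3.14, 0.005, 0.073]
wrist_force: [0.4, 0.2, -1.2]
width: 0.0003
finger_force: 0.0
```

carry_out(
  motion="0 0 0 0; 0 0 0 0; 0 0 0 0; 0 0 0 0; 0 0 0 0; 0 0 0 0; 0 0 0 0; 0 0 0 0",
)

```text
time: 13.25
tool_pos: [0.4738, -0.0388, 0.0831]
ee_rot: [3.141, -0.0, 0.073]
wrist_force: [0.4, 0.1, -0.7]
width: 0.0
finger_force: 0.0
```

Run:
```python
from h import *
import cv2
o=robot.get_obs(); print(o["tool_pos"],o["time"])
s=snapshot("side"); cv2.imwrite("pics/side5.png",cv2.resize(s["image"][200:300,290:420,::-1],None,fx=4,fy=4))
```

```text
[ 0.47376708 -0.03878842  0.08305059] 13.25
```

View pics/side5.png

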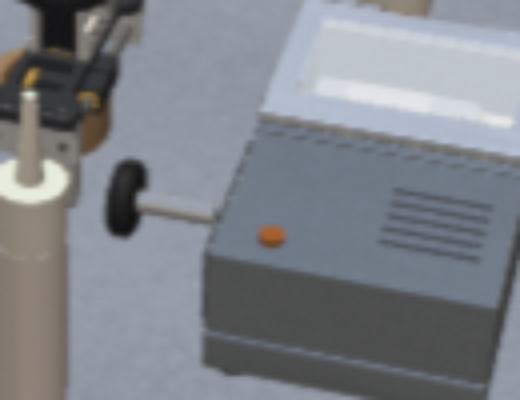

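The knob is fully out with a long stem at (175,210), and the fingers are in front of it. About 3 s have passed; pushing home.

carry_out(
  motion="0 0 0 0; 0.06 0 0 0; 0.12 0 0 0; 0.17 0 0 0; 0.22 0 0 0; 0.27 0 0 0; 0.32 0 0 0; 0.35 0 0 0",
)

```text
time: 14.1
tool_pos: [0.5261, -0.035, 0.0828]
ee_rot: [3.142, 0.002, 0.073]
wrist_force: [-8.8, -1.3, 7.2]
width: 0.0002
finger_force: 4.8
```

carry_out(
  motion="0.01 0 0 0; 0.02 0 0 0; 0.025 0 0 0; 0.025 0 0 0; 0.025 0 0 0; 0.025 0 0 0; 0.025 0 0 0; 0.025 0 0 0",
)

```text
time: 14.9
tool_pos: [0.526, -0.035, 0.0828]
ee_rot: [-3.142, 0.01, 0.073]
wrist_force: [-11.8, -0.9, 6.9]
width: 0.0004
finger_force: 6.1
```

carry_out(
  motion="-0.05 0 0 0; -0.15 0 0 0; -0.3 0 0 0; -0.4 0 -0.2 0; -0.4 0 -0.4 0; -0.4 0 -0.7 0; -0.4 0 -1 0; -0.4 0 -1 0",
)

```text
time: 15.7
tool_pos: [0.4738, -0.0397, 0.241]
ee_rot: [3.137, -0.016, 0.073]
wrist_force: [0.4, 0.7, -0.6]
width: 0.0006
finger_force: 0.0
```

Run:
```python
from h import *
import cv2
s=snapshot("side"); cv2.imwrite("pics/side6.png",cv2.resize(s["image"][150:310,220:450,::-1],None,fx=3,fy=3))
```

```text
(no output)
```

View pics/side6.png

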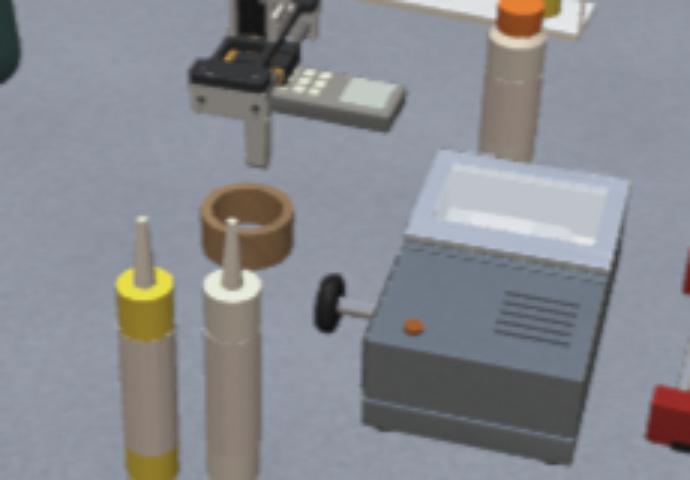

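The knob head at (329,303) maps to (329.7,251) in the full image, which matches its original position. The lid is shut and the bystanders haven't moved, so I'm handing the job in.

```bash
python3 -c "
from bench import robot
print(robot.close_job())"
```

```text
the job is handed in; nothing more can be done
None
```

I shut the lid over the can, pulled the knob out to its on position for about 3 s, pushed it fully home, and handed the job in at about 16 s with the other items undisturbed.

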